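# Unstack a delivery: parts to their trays, cartons to an interlocked pallet layer

## Task

Take the delivery stack apart: set the round hub upright in the round tray, and the long block flat in the rectangular tray. Lay its two cartons on the pallet as its second layer, crosswise to the two cartons already there, one at each side with the same gap between them, so that the layer's outline is flush with the layer below; which carton goes to which side does not matter. Tip nothing over and do not shift the first layer.

Things in the scene. Friction and masses are not known exactly. Their poses are not given: they have to be found in the camera images.
- hub: Turned aluminium hub standing upright on its flange, on top of the stack (on the block): flange 44 mm diameter and 9 mm high, above it a boss 28 mm diameter, 26 mm high (35 mm in all), dark bore showing; about 90 g. Origin at the centre of its underside, z up.
- block: Milled aluminium block, 80 long (its x) x 40 wide (its y) x 30 high mm, a dark tapped hole near each end; about 250 g. Lies on the upper carton, roughly along it, under the hub. Origin at the centre of its underside.
- carton_high: Plain cardboard carton with a paler strip of tape along its middle, 132 long (its x) x 48 wide (its y) x 32 high mm, solid and stiff, about 0.26 kg. Origin at the centre of its underside. The upper carton of the stack: lies across the lower carton, under the block.
- carton_low: Plain cardboard carton with a paler strip of tape along its middle, 132 long (its x) x 48 wide (its y) x 32 high mm, solid and stiff, about 0.26 kg. Origin at the centre of its underside. The bottom carton of the stack, lying on the bench under all the rest.
- round_tray: Shallow round grey tray fixed to the bench, 74 mm outside and 66 mm inside diameter, floor 3 mm thick, rim 8 mm above the bench. Origin at the centre of its underside, at bench height.
- long_tray: Shallow rectangular grey tray fixed to the bench, 112 (its x) x 72 (its y) mm outside, 104 x 64 mm inside, floor 3 mm thick, rim 8 mm above the bench. Origin at the centre of its underside, at bench height.
- pallet: Slatted wooden pallet, fixed, 150 x 150 x 15 mm high; origin at the centre of its underside, at bench height. Its first layer: two cartons along its x, centred at y = +42 and -42 mm (36 mm gap), tops 47 mm above the bench. The second layer goes on top: cartons along its y, centred at x = +42 and -42 mm, y = 0 (again a 36 mm gap), over the same 132 x 132 mm outline.
- first_left: Plain cardboard carton with a paler strip of tape along its middle, 132 long (its x) x 48 wide (its y) x 32 high mm, solid and stiff, about 0.26 kg. Origin at the centre of its underside. Loose; already on the pallet, in the first layer, at the pallet's +y side.
- first_right: Plain cardboard carton with a paler strip of tape along its middle, 132 long (its x) x 48 wide (its y) x 32 high mm, solid and stiff, about 0.26 kg. Origin at the centre of its underside. Loose; already on the pallet, in the first layer, at the pallet's -y side.
Mind the look-alikes: they are no part of the job. Leave any orange look-alike of the long_tray alone. Leave any green look-alike of the first_left alone.

How it is judged (in metres and radians):
At the end, for the whole second after the job is handed in: Hub upright on the round tray's floor, block flat on the rectangular tray's floor (centres within 13 mm); the two cartons on the first layer along the pallet's y (0.15 rad), one at +42, one at -42 mm in its x (12 mm in x and y, 4 mm in height); first layer within 12 mm of its start; all at rest (horizontal distance between hub and round_tray below 0.013 m and z of hub in the frame of round_tray between 0 and 0.006 m and angle between each of hub, block's own z axis and vertical below 0.1 rad and x of block in the frame of long_tray between -0.013 and 0.013 m and y of block in the frame of long_tray between -0.013 and 0.013 m and z of block in the frame of long_tray between 0 and 0.006 m and y of carton_high in the frame of pallet between -0.012 and 0.012 m and z of carton_high in the frame of pallet between 0.043 and 0.051 m and angle between the x axis of each of carton_high, carton_low and the y axis of pallet, either way round below 0.15 rad and y of carton_low in the frame of pallet between -0.012 and 0.012 m and z of carton_low in the frame of pallet between 0.043 and 0.051 m and ((x of carton_high in the frame of pallet between 0.03 and 0.054 m and x of carton_low in the frame of pallet between -0.054 and -0.03 m) or (x of carton_high in the frame of pallet between -0.054 and -0.03 m and x of carton_low in the frame of pallet between 0.03 and 0.054 m)) and distance of each of first_left, first_right from where it was at the start of the episode below 0.012 m and linear speed of each of hub, block, carton_high, carton_low, first_left, first_right below 0.02 m/s); the robot touches nothing.
It fails at once if the hub is tipped over (angle between hub's own z axis and vertical above 0.6 rad).
It fails at once if the block is tipped over (angle between block's own z axis and vertical above 0.6 rad).
It fails at once if the upper carton is tipped over (angle between carton_high's own z axis and vertical above 0.6 rad).
It fails at once if the lower carton is tipped over (angle between carton_low's own z axis and vertical above 0.6 rad).
It fails at once if a carton of the first layer is pushed out of place by more than 20 mm (distance of any of first_left, first_right from where it was at the start of the episode above 0.02 m).
It also fails if it takes over 118 s, if anything falls off the work surface, if the arm or the gripper's body presses on something with over 40 N, if the wrist force passes 120 N, or if a joint passes its speed limit or range.

## Robot

A 6-joint arm with a two-finger parallel gripper is mounted at the origin on the work surface. World frame = base frame: x ahead of the robot, y to its left, z up, the work surface at z = 0. Lengths are in mm, angles in rad, forces in N, time in s.
With the tool pointing down it reaches from about 300 to 850 mm from the base axis. Payload 4.2 kg.
Tool frame: the origin (TCP) lies between the finger pads; the fingertips stand 22 mm ahead of it and the grasp point (between the pads) lies 3 mm ahead of it; z points along the fingers, y is the line along which they close (so a half turn about z gives the same grasp; the last joint's range is limited). The gripper opens to 91 mm and grips with 3 to 60 N. Pads are 32 mm wide; open, the fingers measure 118 mm over their backs; the gripper's body (76 mm by 178 mm) begins 60 mm behind the grasp point.
Start: joints at [-1.343, 0.32, 1.565, -0, 1.257, -0.02], TCP at [141.033, -557.45, 235.976] pointing down, gripper open.
Joint ranges: [-3.11, 3.11], [-0.84, 2.01], [0.21, 2.61], [-1.34, 4.49], [0.05, 2.63], [-2.56, 2.56]. Speed limits (rad/s): [2.57, 2.57, 3.14, 3.14, 3.14, 3.14].

## Interface

Orientations are given as a 3x3 rotation matrix whose columns are the frame's x, y, z axes.
In Python, from plant import ctrl gives the robot as it stands.
- The arm moves only by the tool step_arm, never from a script. Its argument "motion" is text: rows parted by semicolons, each of 5 numbers parted by spaces: the shift along the tool's x, y, z in mm, then the turn about the tool's z in rad, then the finger opening in mm, from 0 to 91.2. In form: dx dy dz yaw fingers; .... A call has 1 to 12 rows; each row shifts and turns the commanded pose from where the row before left it, along the tool's axes as they then stand; what a row does not reach is not made up. A row lasts 1/8 s, in which the tool goes at most 62.5 mm and 10.7 degrees, less where a joint would pass 70% of its speed; a pose out of reach is approached as far as the arm can. A call is refused whole if a number of a shift passes 62.5 or a number of a turn 0.188, either way. A call with a gripper value outside its range is refused whole. The fingers move at their own pace and stop on an object; "grip_force" is the grip in N (left out, the last holds). Time passes only in rows, so rows that do not move let the fingers close. It gives the time, the measured TCP pose, the force, the opening and the grip force at its end, in the units of the state.
- ctrl.state(): the state, without advancing time (a new reading comes with each control period).
- ctrl.camera(name): name is "scene" or "top" or "wrist"; returns a dict with "img" (480x640x3 uint8, red, green, blue), "range_z" (480x640 float32, mm along the optical axis (not along the pixel's ray), 0 where there is no reading), "fx", "fy", "cx", "cy" (pixels), "origin" and "attitude" of the camera in the world; the wrist camera has in their place "tool_from_camera" (4x4, takes a point from camera to tool coordinates, whose origin is the TCP and whose axes are the flange's). Camera axes: x right, y up, looking along -z (the intrinsics and any distortion apply to the point x, -y, -z); pixel columns grow to the right and rows downward; lengths in mm; the calibration is good to about 2 mm. A picture is of the moment at which its call begins: read the wrist's pose just before it.
- ctrl.sign_off(): hands the job in; it is judged then, once.
The state is a dict: "time": time; "joint_positions": joint angles; "qvel": joint speeds; "joint_efforts": joint torques, N m; "ee_pos": TCP position; "orientation": TCP orientation; "contact_force": force on the tool from outside, world axes, zero at the start; "wrist_torque": the same for the moment, N m; "finger_gap": finger opening in mm; "gripper_force": force on a finger pad.
Only numpy, scipy, OpenCV 4.12 (cv2) and the standard library are available. Lean on these libraries where they do the work, as an engineer would, in place of code of your own. Each camera call takes 0.05 s, during which the arm holds its last target. There are 200 camera calls.

## Working session

There is one attempt and no reset: what is moved stays moved. The work goes in short steps, Python scripts to look and compute and a tool call to move; the robot and the scene stay as the last step left them, time stands still between calls to the robot, and variables do not carry over. Pictures are saved under pics/ and viewed, at most 14 in all, crops included, and the job is handed in when it is done.

Besides the shell and the picture viewer there is one more tool, called after "Emit:" as name(argument=value, ...) on one line, values as JSON. step_arm: Moves the arm, as the interface text tells. Its arguments: {"type":"object","properties":{"motion":{"type":"string"},"grip_force":{"type":"number"}},"required":["motion"]}

```bash
mkdir -p pics; python3 - <<'E'
from plant import ctrl
import cv2,numpy as np
s=ctrl.state();print(s['ee_pos'],s['orientation'],s['finger_gap'],s['time'])
for n in("top","scene"):
    c=ctrl.camera(n);cv2.imwrite(f'pics/{n}0.png',c['img'][:,:,::-1]);np.savez(f'{n}0.npz',**c)
    print(n,c['fx'],c['fy'],c['cx'],c['cy'],c['origin'],c['attitude'],[k for k in c],(c['range_z']>0).mean())
E
```

```text
[ 140.92715525 -556.96907116  235.10823653] [[ 9.69461523e-01  2.45243149e-01 -3.91329103e-04]
 [ 2.45243455e-01 -9.69459899e-01  1.77548123e-03]
 [ 5.60467346e-05 -1.81723164e-03 -9.99998347e-01]] 91.041591997693 0.0
top 587.1908139495021 587.1908139495021 330.9798266455067 243.32080936662248 [ 285.55475271   -1.61378847 1312.67655432] [[-0.06326268  0.97740882 -0.20166764]
 [-0.99798957 -0.06118186  0.01654107]
 [ 0.00382898  0.20230863  0.97931433]] ['img', 'range_z', 'fx', 'fy', 'cx', 'cy', 'origin', 'attitude'] 0.9960872395833333
scene 622.4864378571968 622.4864378571968 328.0853951545371 238.41532665534794 [1471.55405893 -205.2208256  1013.38023469] [[ 0.23565626 -0.68012877  0.69418368]
 [ 0.97182446  0.16847044 -0.1648482 ]
 [-0.00483143  0.71347219  0.70066689]] ['img', 'range_z', 'fx', 'fy', 'cx', 'cy', 'origin', 'attitude'] 0.9959212239583334
```

View pics/top0.png

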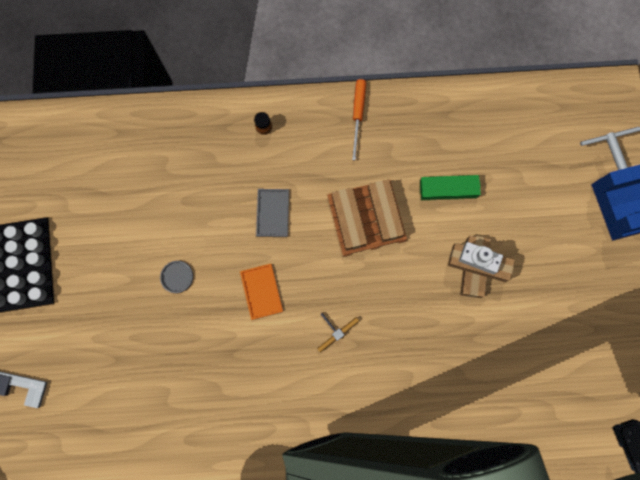

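View pics/scene0.png

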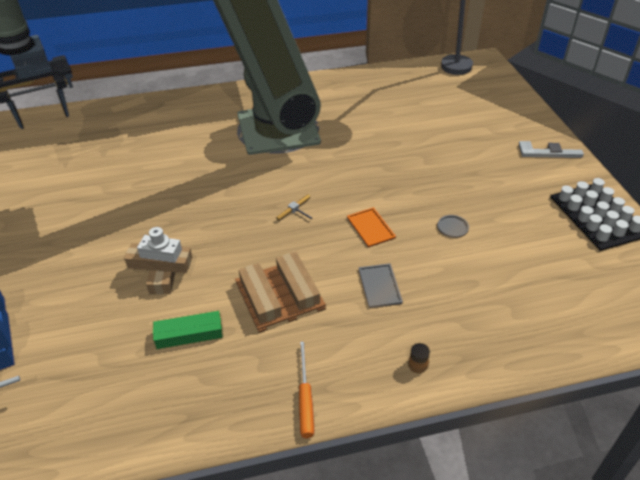

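The top view shows the stack at about (482,258), the pallet at (368,217), the grey long tray at (274,213) and the round tray at (178,277). The decoys are orange at (262,291) and green at (450,187), and the scene view agrees. Next I'll measure from the top view.

```bash
cat > h.py <<'E'
import cv2,numpy as np
def cloud(c):
    v,u=np.mgrid[:480,:640];z=c['range_z'].astype(float)
    p=np.dstack([(u-c['cx'])/c['fx']*z,-(v-c['cy'])/c['fy']*z,-z])
    return p@np.array(c['attitude']).T+np.array(c['origin'])
def rect(xy):
    (c,(w,h),a)=cv2.minAreaRect(np.float32(xy))
    if w<h:w,h,a=h,w,a-90
    return np.round(c,1),round(w,1),round(h,1),round(np.deg2rad((a+90)%180-90),3)  # long-axis angle
def big(m):
    n,l,s,_=cv2.connectedComponentsWithStats(m.astype(np.uint8),connectivity=4)
    return l==1+np.argmax(s[1:,4])
E
python3 - <<'E'
from h import *
c=dict(np.load('top0.npz'));P=cloud(c);im=c['img'].astype(int)
def roi(x0,x1,y0,y1):
    m=np.zeros((480,640),bool);m[y0:y1,x0:x1]=1;return m
def show(n,m):
    m=big(m);q=P[m];print(n,m.sum(),rect(q[:,:2]),'z',np.percentile(q[:,2],[5,50,95]).round(1),'mean',q[:,:2].mean(0).round(1))
z=P[...,2]
sat=im.max(2)-im.min(2)
print('bench',np.median(z[300:340,200:300]))
show('long',roi(245,305,178,248)&(sat<25)&(im.max(2)<140))
show('round',roi(155,200,255,300)&(sat<25)&(im.max(2)<140))
pr=roi(320,415,170,265)
for lo,hi in((8,30),(38,60)):
    m=pr&(z>lo)&(z<hi)
    n,l,s,_=cv2.connectedComponentsWithStats(m.astype(np.uint8))
    for k in range(1,n):
        if s[k,4]>100: show(f'pal {lo}',l==k)
show('pallet all',pr&(z>8))
sr=roi(440,525,225,305)
for lo,hi in((20,44),(50,74),(82,100),(110,145)):show(f'st{lo}',sr&(z>lo)&(z<hi))
E
```

```text
bench 1.3621606999050755
long 1471 (array([486.7,  80.7]), 424.5, 93.8, np.float64(0.171)) z [ 1.   5.5 10.7] mean [635.1 105.7]
round 821 (array([417.8, 170.3]), 427.9, 71.8, np.float64(1.081)) z [-0.3  4.5 10.1] mean [499.8 325.8]
pal 8 1447 (array([ 609.6, -106.6]), 150.5, 150.2, np.float64(-1.386)) z [10.8 16.2 22.6] mean [596.3 -98.3]
pal 38 1273 (array([ 616.2, -148.6]), 133.0, 49.5, np.float64(0.176)) z [43.9 48.5 52.4] mean [ 615.3 -148.1]
pal 38 1277 (array([602.4, -65.2]), 133.9, 48.2, np.float64(0.178)) z [43.6 48.2 52.6] mean [600.7 -65.1]
pallet all 4148 (array([ 488.7, -101.1]), 416.2, 177.5, np.float64(-0.052)) z [12.6 45.9 51.9] mean [ 602.9 -104.4]
st20 542 (array([ 439.9, -329.3]), 53.3, 52.5, np.float64(-0.201)) z [26.3 33.1 38.5] mean [ 438.3 -328.9]
st50 730 (array([ 482.2, -344. ]), 133.2, 49.6, np.float64(1.211)) z [55.3 65.1 70.3] mean [ 475.2 -344.3]
st82 229 (array([ 495.9, -317.9]), 41.4, 39.6, np.float64(-0.429)) z [84.4 95.1 98.9] mean [ 496.4 -309.7]
st110 172 (array([ 487.1, -334.8]), 27.1, 26.2, np.float64(1.297)) z [116.  129.3 133.4] mean [ 486.4 -333.5]
```

```bash
python3 - <<'E'
from h import *
from plant import ctrl
c=dict(np.load('top0.npz'));P=cloud(c);im=c['img'].astype(int);z=P[...,2]
def roi(x0,x1,y0,y1):
    m=np.zeros((480,640),bool);m[y0:y1,x0:x1]=1;return m
sat=im.max(2)-im.min(2);ok=c['range_z']>0
for n,r in(('long',(245,305,178,248)),('round',(155,200,255,300))):
    m=roi(*r)&(sat<25)&(im.max(2)<140)
    cs,_=cv2.findContours(m.astype(np.uint8),0,1);k=max(cs,key=cv2.contourArea)[:,0]
    d=np.c_[(k[:,0]-c['cx'])/c['fx'],-(k[:,1]-c['cy'])/c['fy'],-np.ones(len(k))]@c['attitude'].T
    q=c['origin']+d*((8+1-c['origin'][2])/d[:,2])[:,None]
    print(n,rect(q[:,:2]),cv2.minEnclosingCircle(np.float32(q[:,:2])))
q=P[roi(440,525,225,305)&(z>85)&(z<112)];print(len(q),rect(q[:,:2]))
q=P[roi(440,525,225,305)&(z>98)&(z<109)];print(len(q),rect(q[:,:2]))
c=ctrl.camera('wrist');print(c['tool_from_camera'].round(3),c['fx'],c['cx'],c['cy'])
E
```

```text
long (array([634.9, 105.7]), 111.3, 71.5, np.float64(-0.071)) ((635.4461059570312, 106.70734405517578), 64.31360626220703)
round (array([500.1, 326.4]), 70.7, 69.4, np.float64(-0.015)) ((500.2616882324219, 326.4288024902344), 36.47737121582031)
595 (array([ 486., -336.]), 80.4, 44.2, np.float64(1.13))
216 (array([ 486.2, -335.6]), 78.6, 44.2, np.float64(1.103))
[[ 0.0000e+00  9.5900e-01  2.8500e-01  8.1584e+01]
 [ 1.0000e+00 -0.0000e+00  0.0000e+00 -4.3500e-01]
 [ 1.0000e-03  2.8500e-01 -9.5900e-01 -1.5014e+02]
 [ 0.0000e+00  0.0000e+00  0.0000e+00  1.0000e+00]] 418.7008677909963 321.78489260048485 239.42677529799425
```

Emit:
step_arm(motion="49 -16.3 0 0 91; 49 -16.3 0 0 91; 49 -16.3 0 0 91; 49 -16.3 0 0 91; 49 -16.3 0 0 91; 49 -16.3 0 0 91; 49 -16.3 0 0 91; 49 -16.3 0 0 91; 0 0 0 -0.18 91; 0 0 0 -0.18 91; 0 0 0 -0.18 91; 0 0 0 -0.18 91")

```text
time: 1.65
ee_pos: [489.0, -334.7, 235.5]
orientation: [[0.562, 0.827, -0.001], [0.827, -0.562, 0.0], [-0.0, -0.001, -1.0]]
contact_force: [-0.2, -0.1, 0.0]
finger_gap: 90.9
gripper_force: 0.0
```

Emit:
step_arm(motion="0 0 0 -0.16 91; 0 0 0 0 91")

```text
time: 1.9
ee_pos: [488.9, -334.8, 235.6]
orientation: [[0.43, 0.903, -0.001], [0.903, -0.43, 0.0], [0.0, -0.001, -1.0]]
contact_force: [0.1, 0.3, -0.5]
finger_gap: 91.1
gripper_force: 0.0
```

```bash
cat >> h.py <<'E'
def wrist(name):
    from plant import ctrl
    s=ctrl.state();c=ctrl.camera('wrist');cv2.imwrite(f'pics/{name}.png',c['img'][:,:,::-1])
    T=np.array(c['tool_from_camera']);R=np.array(s['orientation'])
    c['attitude']=R@T[:3,:3];c['origin']=R@T[:3,3]+np.array(s['ee_pos'])
    print('t',round(s['time'],2),'tcp',np.round(s['ee_pos'],1),'xang',round(np.arctan2(R[1,0],R[0,0]),3),'gap',round(s['finger_gap'],1))
    P=cloud(c);P[c['range_z']<=0]=np.nan
    return c,P
def go(x,y,s=None):
    "tool-frame shift to world xy"
    from plant import ctrl
    s=ctrl.state();R=np.array(s['orientation']);d=np.array([x,y,s['ee_pos'][2]])-s['ee_pos']
    return (R.T@d).round(1)
E
python3 - <<'E'
from h import *
c,P=wrist('w1');z=P[...,2]
for lo,hi in((20,44),(50,74),(86,99),(86,112),(116,140)):
    m=(z>lo)&(z<hi)&(np.hypot(P[...,0]-487,P[...,1]+335)<110);q=P[m]
    print(lo,m.sum(),rect(q[:,:2]),np.median(q[:,2]).round(1))
print(go(487,-335))
E
```

```text
t 1.9 tcp [ 488.9 -334.8  235.6] xang 1.126 gap 91.1
20 4992 (array([ 483.9, -321. ]), 132.6, 88.9, np.float64(-0.214)) 33.4
50 3588 (array([ 483.2, -345.4]), 133.2, 48.2, np.float64(1.22)) 65.4
86 3054 (array([ 488.1, -337.3]), 80.2, 41.3, np.float64(1.136)) 95.3
86 4435 (array([ 487.9, -336.8]), 80.2, 43.1, np.float64(1.116)) 95.7
116 1556 (array([ 488.5, -336.1]), 27.4, 27.2, np.float64(-0.991)) 130.2
[-1.  -1.7  0. ]
```

View pics/w1.png

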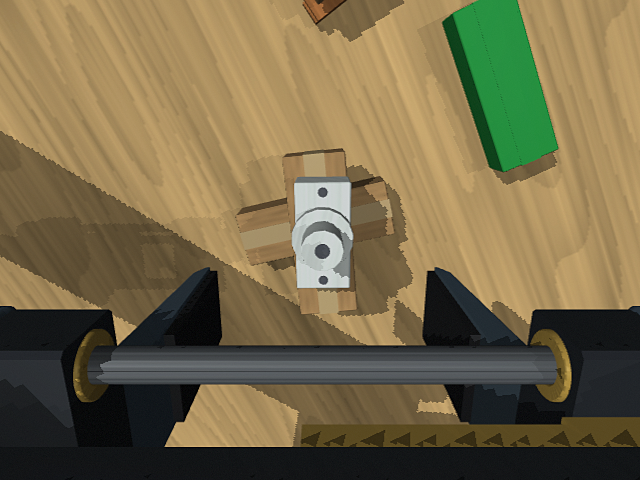

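The wrist view shows the hub boss at about (322,245) on the block, aligned with the tool, and the cartons crossed beneath. I'll grip the boss next.

Emit:
step_arm(motion="-1.4 0.2 40 0 60; 0 0 40 0 60; 0 0 20 0 60; 0 0 7 0 60; 0 0 0 0 60; 0 0 0 0 22; 0 0 0 0 22; 0 0 0 0 22; 0 0 0 0 22; 0 0 0 0 22", grip_force=15)

```text
time: 3.2
ee_pos: [488.7, -336.3, 129.4]
orientation: [[0.429, 0.903, 0.0], [0.903, -0.429, -0.0], [-0.0, 0.001, -1.0]]
contact_force: [-0.2, 0.2, 2.6]
finger_gap: 27.3
gripper_force: 15.0
```

Emit:
step_arm(motion="0 0 -15 0 22; 0 0 -35 0 22; 20 -9.1 -10 0 22; 45 -20.4 0 0 22; 45 -20.4 0 0 22; 45 -20.4 0 0 22; 45 -20.4 0 0 22; 45 -20.4 0 0 22; 45 -20.4 0 0 22; 45 -20.4 0 0 22; 45 -20.4 0 0 22; 45 -20.4 0 0 22")

```text
time: 4.7
ee_pos: [495.1, 132.8, 188.6]
orientation: [[0.428, 0.904, -0.001], [0.904, -0.428, 0.0], [-0.0, -0.001, -1.0]]
contact_force: [1.1, -0.4, -0.4]
finger_gap: 27.4
gripper_force: 15.0
```

Emit:
step_arm(motion="45 -20.4 0 0 22; 45 -20.4 0 0 22; 45 -20.4 0 0 22; 30 -13.6 0 0 22; 10 -5 0 0 22; 0 0 0 0 22")

```text
time: 5.45
ee_pos: [498.5, 322.8, 188.4]
orientation: [[0.427, 0.904, -0.001], [0.904, -0.427, -0.001], [-0.002, -0.001, -1.0]]
contact_force: [0.1, -0.9, -0.8]
finger_gap: 27.5
gripper_force: 15.0
```

```bash
python3 - <<'E'
from h import *
c,P=wrist('w2');im=c['img'].astype(int);z=P[...,2]
m=(im.max(2)-im.min(2)<25)&(np.hypot(P[...,0]-500,P[...,1]-326)<60)&(z>-8)&(z<20)
q=P[m][:,:2].astype(np.float32);print(m.sum(),rect(q),cv2.minEnclosingCircle(q),np.nanmedian(z[m]),go(500.2,326.4))
E
```

```text
t 5.45 tcp [498.5 322.8 188.4] xang 1.129 gap 27.5
6307 (array([502.1, 328.6]), 74.0, 72.6, np.float64(-0.532)) ((501.52093505859375, 327.46282958984375), 37.898834228515625) 4.630287008868436 [ 4.5 -0.6 -0. ]
```

View pics/w2.png

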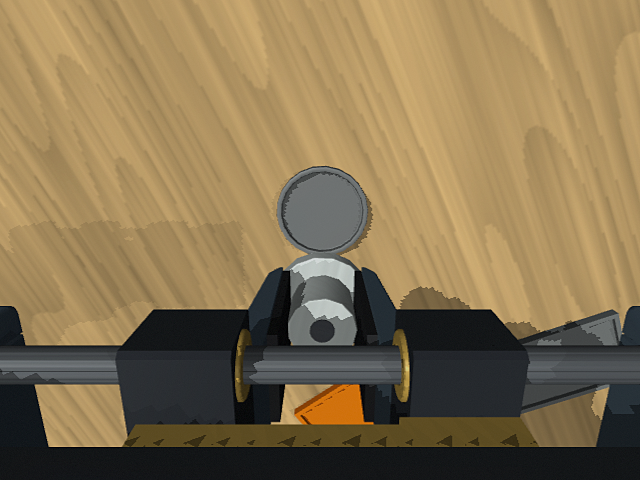

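The held hub sits square in the fingers and the round tray, at pixel (323,210), is empty and ready. Lowering now.

Emit:
step_arm(motion="5.5 0.7 40 0 22; 0 0 50 0 22; 0 0 40 0 22; 0 0 12 0 22; 0 0 4 0 22; 0 0 2 0 22; 0 0 0 0 22; 0 0 0 0 22")

```text
time: 6.5
ee_pos: [503.1, 327.6, 41.9]
orientation: [[0.429, 0.904, 0.002], [0.904, -0.429, 0.001], [0.001, 0.001, -1.0]]
contact_force: [0.5, 0.1, -1.1]
finger_gap: 27.8
gripper_force: 15.0
```

Emit:
step_arm(motion="0 0 1.5 0 22; 0 0 0 0 22; 0 0 1 0 22; 0 0 0 0 22")

```text
time: 7.0
ee_pos: [502.7, 327.4, 38.4]
orientation: [[0.429, 0.903, 0.0], [0.903, -0.429, -0.0], [0.0, 0.0, -1.0]]
contact_force: [0.3, -0.9, -1.8]
finger_gap: 27.6
gripper_force: 15.0
```

Emit:
step_arm(motion="0 0 0.8 0 22; 0 0 0 0 28; 0 0 0 0 34; 0 0 0 0 44; 0 0 0 0 50; 0 0 0 0 50; 0 0 -30 0 50; 0 0 -50 0 60; 0 0 -60 0 70; 0 0 -20 0 80")

```text
time: 8.25
ee_pos: [504.2, 328.3, 202.0]
orientation: [[0.429, 0.903, 0.006], [0.903, -0.429, 0.004], [0.006, 0.004, -1.0]]
contact_force: [-0.6, 0.7, -0.1]
finger_gap: 77.0
gripper_force: 0.0
```

```bash
python3 - <<'E'
from h import *
c,P=wrist('w3');z=P[...,2]
m=(np.hypot(P[...,0]-502,P[...,1]-327)<40)&(z>33)&(z<60)
q=P[m][:,:2];print(m.sum(),rect(q),np.median(z[m]),go(488,-337))
E
```

```text
t 8.25 tcp [504.2 328.3 202. ] xang 1.128 gap 77.0
999 (array([502.7, 327.5]), 27.2, 27.2, np.float64(-0.44)) 39.343845141835914 [-608.4  270.3   -3.5]
```

Emit:
step_arm(motion="-45 20 0 0 80; -50 22.2 0 0 80; -50 22.2 0 0 80; -50 22.2 0 0 80; -50 22.2 0 0 80; -50 22.2 0 0 80; -50 22.2 0 0 80; -50 22.2 0 0 80; -50 22.2 0 0 80; -50 22.2 0 0 80; -50 22.2 0 0 80; -50 22.2 0 0 80")

```text
time: 9.8
ee_pos: [485.7, -325.1, 196.6]
orientation: [[0.429, 0.903, -0.001], [0.903, -0.429, 0.001], [0.0, -0.001, -1.0]]
contact_force: [1.4, -0.3, -0.9]
finger_gap: 80.0
gripper_force: 0.0
```

Emit:
step_arm(motion="-15 6 0 0 80; 0 0 0 0 80; 0 0 0 0 80")

```text
time: 10.18
ee_pos: [485.2, -338.0, 197.3]
orientation: [[0.428, 0.904, -0.001], [0.904, -0.428, 0.001], [0.001, -0.001, -1.0]]
contact_force: [0.1, 0.6, -0.3]
finger_gap: 80.0
gripper_force: 0.0
```

```bash
python3 - <<'E'
from h import *
c,P=wrist('w4');z=P[...,2]
for lo,hi in((25,44),(55,74),(86,104)):
    m=(z>lo)&(z<hi)&(np.hypot(P[...,0]-487,P[...,1]+337)<90);q=P[m]
    print(lo,m.sum(),rect(q[:,:2]),np.median(q[:,2]).round(1))
print(go(488,-337))
E
```

```text
t 10.18 tcp [ 485.2 -338.   197.3] xang 1.129 gap 80.0
25 6040 (array([ 484.1, -320.8]), 132.7, 88.6, np.float64(-0.214)) 33.5
55 4461 (array([ 483.6, -345.6]), 133.1, 48.5, np.float64(1.22)) 65.4
86 7706 (array([ 488.4, -337.3]), 80.2, 40.1, np.float64(1.134)) 95.3
[ 2.  2. -0.]
```

View pics/w4.png

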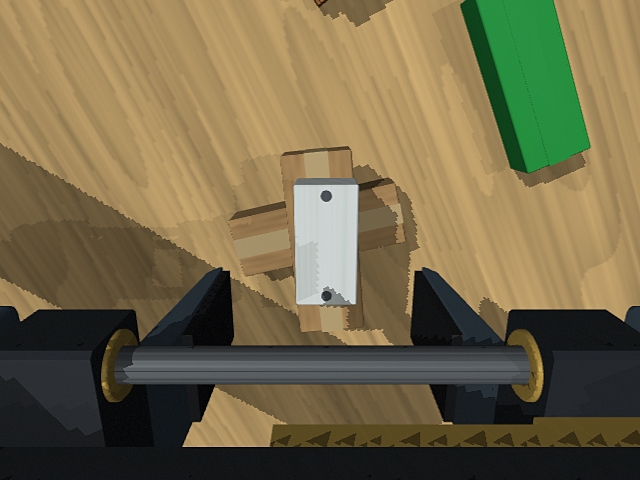

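The block is alone on top now, at about (326,243), undisturbed. Gripping it with the tips kept above tray-rim height.

Emit:
step_arm(motion="2 2.6 40 0 70; 0 0 40 0 60; 0 0 15 0 56; 0 0 5 0 56; 0 0 0 0 56; 0 0 0 0 35; 0 0 0 0 35; 0 0 0 0 35; 0 0 0 0 35", grip_force=25)

```text
time: 11.35
ee_pos: [488.5, -339.0, 98.7]
orientation: [[0.429, 0.903, 0.0], [0.903, -0.429, -0.0], [-0.0, 0.001, -1.0]]
contact_force: [-1.7, 0.4, 5.6]
finger_gap: 39.6
gripper_force: 25.0
```

Emit:
step_arm(motion="0 0 -15 0 35; 0 0 -35 0 35; 0 0 -30 0 35; 46.4 -5.9 0 0 35; 46.4 -5.9 0 0 35; 46.4 -5.9 0 0 35; 46.4 -5.9 0 0 35; 46.4 -5.9 0 0 35; 46.4 -5.9 0 0 35; 46.4 -5.9 0 0 35; 46.4 -5.9 0 0 35; 46.4 -5.9 0 0 35")

```text
time: 12.85
ee_pos: [620.0, 62.6, 178.0]
orientation: [[0.429, 0.903, 0.001], [0.903, -0.429, -0.0], [0.0, 0.001, -1.0]]
contact_force: [0.2, -0.9, -2.5]
finger_gap: 39.5
gripper_force: 25.0
```

Emit:
step_arm(motion="46.4 -5.9 0 0 35; 0 0 0 0.17 35; 0 0 0 0.17 35; 0 0 0 0.17 35; 0 0 0 0.17 35; 0 0 0 0.17 35; 0 0 0 0.17 35; 0 0 0 0.17 35; 0 0 0 0 35; 0 0 0 0 35")

```text
time: 14.1
ee_pos: [634.1, 105.6, 177.7]
orientation: [[0.998, -0.06, 0.0], [-0.06, -0.998, -0.0], [0.0, 0.0, -1.0]]
contact_force: [-0.2, 0.1, -3.1]
finger_gap: 39.9
gripper_force: 25.0
```

```bash
python3 - <<'E'
from h import *
c,P=wrist('w5');im=c['img'].astype(int);z=P[...,2]
m=(im.max(2)-im.min(2)<25)&(np.hypot(P[...,0]-635,P[...,1]-106)<85)&(z>-8)&(z<20)
q=P[m][:,:2];print(m.sum(),rect(q),go(635,105.8))
E
```

```text
t 14.1 tcp [634.1 105.6 177.7] xang -0.06 gap 39.9
6036 (array([635.4,  99.3]), 130.5, 82.9, np.float64(0.168)) [ 0.9 -0.3  0. ]
```

View pics/w5.png

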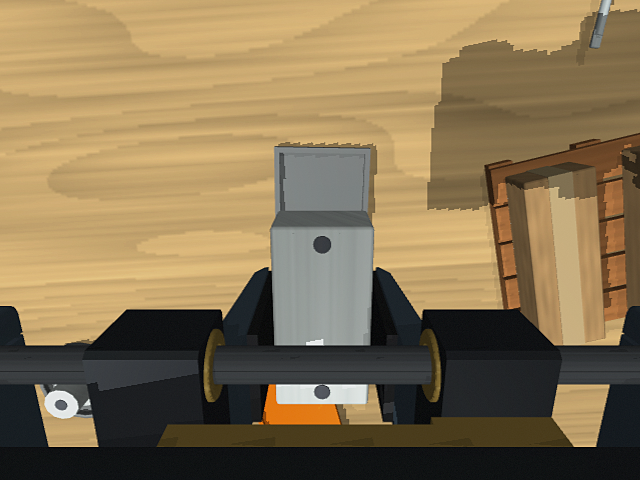

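The block hangs level over the grey tray, whose outline spans columns 275–375, in line with it. Lowering.

Emit:
step_arm(motion="0 0 45 0 35; 0 0 50 0 35; 0 0 32 0 35; 0 0 8 0 35; 0 0 2 0 35; 0 0 1 0 35; 0 0 0 0 35; 0 0 0 0 35")

```text
time: 15.15
ee_pos: [634.5, 105.6, 40.5]
orientation: [[0.998, -0.062, 0.002], [-0.062, -0.998, 0.0], [0.002, -0.0, -1.0]]
contact_force: [0.1, 0.8, -2.8]
finger_gap: 40.0
gripper_force: 25.0
```

Emit:
step_arm(motion="0 0 1.2 0 35; 0 0 0.8 0 35; 0 0 0 0 35; 0 0 0 0 35")

```text
time: 15.65
ee_pos: [634.4, 105.6, 38.7]
orientation: [[0.998, -0.062, 0.001], [-0.062, -0.998, 0.0], [0.001, -0.0, -1.0]]
contact_force: [-1.6, -0.2, 4.8]
finger_gap: 39.6
gripper_force: 25.0
```

Emit:
step_arm(motion="0 0 0 0 42; 0 0 0 0 48; 0 0 0 0 54; 0 0 0 0 54; 0 0 -25 0 54; 0 0 -50 0 70; 0 0 -50 0 80; 0 0 -30 -0.1 80; 0 0 0 -0.18 80; 0 0 0 -0.18 80; 0 0 0 -0.18 80; 0 0 0 -0.18 80")

```text
time: 17.15
ee_pos: [634.0, 105.6, 192.5]
orientation: [[0.722, 0.692, -0.0], [0.692, -0.722, -0.0], [-0.0, 0.0, -1.0]]
contact_force: [0.2, -0.5, -0.4]
finger_gap: 80.2
gripper_force: 0.0
```

Emit:
step_arm(motion="0 0 0 -0.18 80; 0 0 0 -0.18 80; 0 0 0 -0.10 80; 0 0 0 0 80")

```text
time: 17.65
ee_pos: [634.0, 105.6, 192.5]
orientation: [[0.347, 0.938, -0.0], [0.938, -0.347, -0.0], [-0.0, -0.0, -1.0]]
contact_force: [0.1, -0.8, 0.1]
finger_gap: 79.9
gripper_force: 0.0
```

```bash
python3 - <<'E'
from h import *
c,P=wrist('w6');z=P[...,2]
m=(np.hypot(P[...,0]-635,P[...,1]-106)<60)&(z>25)&(z<50)
q=P[m][:,:2];print(m.sum(),rect(q),np.median(z[m]),go(483.5,-345.5))
E
```

```text
t 17.65 tcp [634.  105.6 192.5] xang 1.217 gap 79.9
5535 (array([634.8, 106.6]), 80.4, 40.3, np.float64(-0.062)) 35.303854067404984 [-4.753e+02  1.550e+01  1.000e-01]
```

Emit:
step_arm(motion="-47.5 1.5 0 0 80; -47.5 1.5 0 0 80; -47.5 1.5 0 0 80; -47.5 1.5 0 0 80; -47.5 1.5 0 0 80; -47.5 1.5 0 0 80; -47.5 1.5 0 0 80; -47.5 1.5 0 0 80; -47.5 1.5 0 0 80; -47.5 1.5 0 0 80; 0 0 0 0 80; 0 0 0 0 80")

```text
time: 19.2
ee_pos: [483.9, -344.9, 192.5]
orientation: [[0.347, 0.938, -0.0], [0.938, -0.347, 0.001], [0.001, -0.0, -1.0]]
contact_force: [-1.0, 1.1, 0.1]
finger_gap: 79.9
gripper_force: 0.0
```

```bash
python3 - <<'E'
from h import *
c,P=wrist('w7');z=P[...,2]
for lo,hi in((55,74),):
    m=(z>lo)&(z<hi)&(np.hypot(P[...,0]-484,P[...,1]+345)<90);q=P[m]
    r=rect(q[:,:2]);print(lo,m.sum(),r,np.median(q[:,2]).round(1),go(*r[0]))
E
```

```text
t 19.2 tcp [ 483.9 -344.9  192.5] xang 1.216 gap 79.9
55 12773 (array([ 483.3, -345.6]), 133.2, 48.2, np.float64(1.222)) 65.5 [-1.4 -0.4 -0. ]
```

Emit:
step_arm(motion="-1.2 -0.4 45 0 70; 0 0 50 0 66; 0 0 28 0 64; 0 0 9 0 64; 0 0 0 0 64; 0 0 0 0 43; 0 0 0 0 43; 0 0 0 0 43; 0 0 0 0 43", grip_force=25)

```text
time: 20.38
ee_pos: [483.5, -346.6, 62.0]
orientation: [[0.346, 0.938, 0.001], [0.938, -0.346, -0.001], [-0.0, 0.002, -1.0]]
contact_force: [-1.1, 1.3, 6.0]
finger_gap: 48.4
gripper_force: 25.0
```

Emit:
step_arm(motion="0 0 -15 0 43; 0 0 -40 0 43; 0 0 -45 0 43; 41.3 10.4 0 0 43; 41.3 10.4 0 0 43; 41.3 10.4 0 0 43; 41.3 10.4 0 0 43; 41.3 10.4 0 0 43; 41.3 10.4 0 0 43; 41.3 10.4 0 0 43; 0 0 0 -0.175 43; 0 0 0 -0.175 43")

```text
time: 21.88
ee_pos: [651.4, -99.5, 160.6]
orientation: [[-0.004, 1.0, -0.001], [1.0, 0.004, -0.0], [-0.0, -0.001, -1.0]]
contact_force: [-1.0, 0.2, -4.1]
finger_gap: 47.8
gripper_force: 25.0
```

Emit:
step_arm(motion="0 0 0 -0.175 43; 0 0 0 0 43; 0 0 0 0 43")

```text
time: 22.25
ee_pos: [651.3, -100.3, 160.7]
orientation: [[-0.169, 0.986, -0.0], [0.986, 0.169, -0.0], [-0.0, -0.0, -1.0]]
contact_force: [0.6, 0.4, -3.7]
finger_gap: 47.9
gripper_force: 25.0
```

```bash
python3 - <<'E'
from h import *
c,P=wrist('w8');z=P[...,2]
for lo,hi in((8,25),(38,60),(100,180)):
    m=(z>lo)&(z<hi)&(np.hypot(P[...,0]-609,P[...,1]+107)<125)
    n,l,s,_=cv2.connectedComponentsWithStats(m.astype(np.uint8))
    for k in range(1,n):
        if s[k,4]>600: q=P[l==k];print(lo,s[k,4],rect(q[:,:2]),np.median(q[:,2]).round(1))
E
```

```text
t 22.25 tcp [ 651.3 -100.3  160.7] xang 1.74 gap 47.9
8 3162 (array([599. , -38.3]), 148.5, 18.3, np.float64(0.121)) 16.3
8 3755 (array([ 572.7, -120.4]), 68.1, 34.8, np.float64(0.208)) 16.4
38 9220 (array([602.6, -66.2]), 132.3, 48.1, np.float64(0.18)) 48.4
38 3099 (array([ 582.3, -150.9]), 62.9, 39.6, np.float64(0.176)) 48.3
100 27557 (array([646.7, -70.2]), 73.6, 70.8, np.float64(-1.395)) 164.1
100 4577 (array([ 657.6, -132.9]), 48.0, 21.6, np.float64(0.162)) 164.1
```

View pics/w8.png

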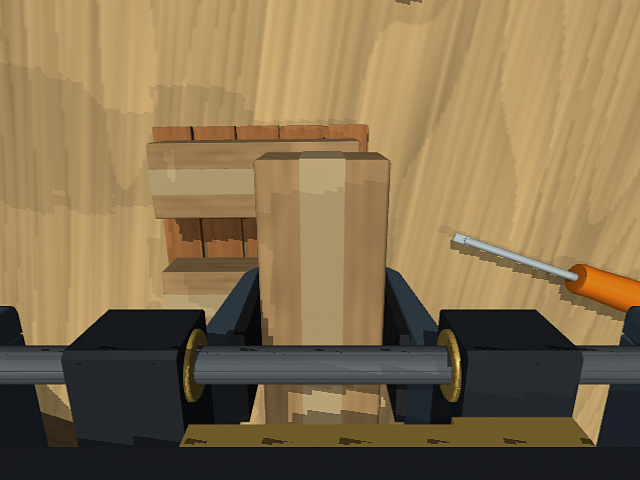

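The held carton is over the +x slot, square to the first layer and with its ends flush (first_left shows at rows 140–218). Lowering.

Emit:
step_arm(motion="-0.8 0 40 0 43; 0 0 30 0 43; 0 0 9 0 43; 0 0 2 0 43; 0 0 1 0 43; 0 0 0 0 43; 0 0 0 0 43")

```text
time: 23.18
ee_pos: [651.9, -101.1, 79.5]
orientation: [[-0.171, 0.985, 0.001], [0.985, 0.171, -0.0], [-0.001, 0.001, -1.0]]
contact_force: [0.9, 0.5, -2.5]
finger_gap: 47.8
gripper_force: 25.0
```

Emit:
step_arm(motion="0 0 1 0 43; 0 0 0.8 0 43; 0 0 0 0 43; 0 0 0 0 43")

```text
time: 23.68
ee_pos: [651.6, -101.0, 77.1]
orientation: [[-0.171, 0.985, 0.0], [0.985, 0.171, -0.0], [-0.0, 0.0, -1.0]]
contact_force: [-0.6, 0.1, -0.9]
finger_gap: 48.0
gripper_force: 25.0
```

Emit:
step_arm(motion="0 0 0.5 0 43; 0 0 0 0 50; 0 0 0 0 58; 0 0 0 0 62; 0 0 0 0 62; 0 0 -20 0 62; 0 0 -50 0 70; 0 0 -50 0 80; -32 -33.9 0 0 80; -32 -33.9 0 0 80; -32 -33.9 0 0 80; -32 -33.9 0 0 80")

```text
time: 25.18
ee_pos: [538.9, -251.4, 196.4]
orientation: [[-0.171, 0.985, 0.0], [0.985, 0.171, -0.0], [-0.0, 0.0, -1.0]]
contact_force: [-0.0, -0.3, -0.3]
finger_gap: 79.8
gripper_force: 0.0
```

Emit:
step_arm(motion="-32 -33.9 0 0 80; -32 -33.9 0 0 80; 0 0 0 -0.18 80; 0 0 0 -0.18 80; 0 0 0 -0.18 80; 0 0 0 -0.18 80; 0 0 0 -0.18 80; 0 0 0 -0.18 80; 0 0 0 -0.1 80; 0 0 0 0 80")

```text
time: 26.42
ee_pos: [484.0, -325.0, 196.4]
orientation: [[-0.976, 0.218, 0.0], [0.218, 0.976, -0.0], [-0.0, -0.0, -1.0]]
contact_force: [0.3, -0.1, -0.7]
finger_gap: 80.5
gripper_force: 0.0
```

```bash
python3 - <<'E'
from h import *
c,P=wrist('w9');z=P[...,2]
m=(z>24)&(z<44)&(np.hypot(P[...,0]-484,P[...,1]+325)<100)&(c['img'][...,0]>c['img'][...,1]);m=big(m);q=P[m]
r=rect(q[:,:2]);print(m.sum(),r,np.median(q[:,2]).round(1),go(*r[0]))
E
```

```text
t 26.43 tcp [ 484.  -325.   196.4] xang 2.922 gap 80.5
10343 (array([ 480. , -341.1]), 133.0, 47.9, np.float64(-0.215)) 33.4 [  0.4 -16.6   0. ]
```

View pics/w9.png

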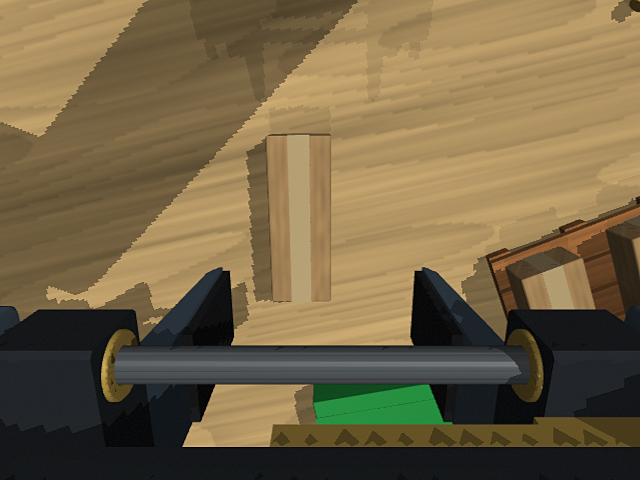

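The lower carton lies alone on the bench, centred at about (300,218) and parallel to the tool x axis. Gripping it next.

Emit:
step_arm(motion="0.4 -16.6 40 0 75; 0 0 55 0 68; 0 0 45 0 64; 0 0 20 0 64; 0 0 6 0 64; 0 0 0 0 64; 0 0 0 0 43; 0 0 0 0 43; 0 0 0 0 43; 0 0 0 0 43")

```text
time: 27.72
ee_pos: [480.6, -341.6, 31.5]
orientation: [[-0.976, 0.217, 0.002], [0.217, 0.976, -0.001], [-0.002, -0.001, -1.0]]
contact_force: [-0.5, 0.7, 5.8]
finger_gap: 47.9
gripper_force: 25.0
```

Emit:
step_arm(motion="0 0 -15 0 43; 0 0 -40 0 43; 0 0 -50 0 43; 0 0 -25 0 43; -6.2 40 0 0 43; -6.2 40 0 0 43; -6.2 40 0 0 43; -6.2 40 0 0 43; -6.2 40 0 0 43; -6.2 40 0 0 43; 0 0 0 0.17 43; 0 0 0 0.17 43")

```text
time: 29.22
ee_pos: [567.9, -113.9, 160.2]
orientation: [[-0.846, 0.534, -0.002], [0.534, 0.846, 0.0], [0.001, -0.001, -1.0]]
contact_force: [1.2, -0.6, -3.4]
finger_gap: 47.8
gripper_force: 25.0
```

Emit:
step_arm(motion="0 0 0 0.17 43; 0 0 0 0.17 43; 0 0 0 0.17 43; 0 0 0 0.17 43; 0 0 0 0.16 43; 0 0 0 0 43; 0 0 0 0 43")

```text
time: 30.1
ee_pos: [568.1, -114.8, 160.3]
orientation: [[-0.173, 0.985, -0.001], [0.985, 0.173, 0.0], [0.0, -0.001, -1.0]]
contact_force: [-0.2, 0.3, -3.6]
finger_gap: 48.0
gripper_force: 25.0
```

```bash
python3 - <<'E'
from h import *
c,P=wrist('w10');z=P[...,2]
for lo,hi in((38,60),(70,95),(140,180)):
    m=(z>lo)&(z<hi)&(np.hypot(P[...,0]-609,P[...,1]+107)<125)
    n,l,s,_=cv2.connectedComponentsWithStats(m.astype(np.uint8))
    for k in range(1,n):
        if s[k,4]>600: q=P[l==k];print(lo,s[k,4],rect(q[:,:2]),np.median(q[:,2]).round(1))
E
```

```text
t 30.1 tcp [ 568.1 -114.8  160.3] xang 1.745 gap 48.0
38 4162 (array([591.6, -68. ]), 116.9, 108.1, np.float64(-0.265)) 48.5
70 14552 (array([649.8, -88. ]), 108.2, 48.7, np.float64(-1.397)) 80.4
140 27668 (array([563.8, -84.7]), 75.8, 71.0, np.float64(-1.406)) 162.3
140 4518 (array([ 574.7, -148.4]), 48.2, 22.4, np.float64(0.175)) 162.1
```

View pics/w10.png

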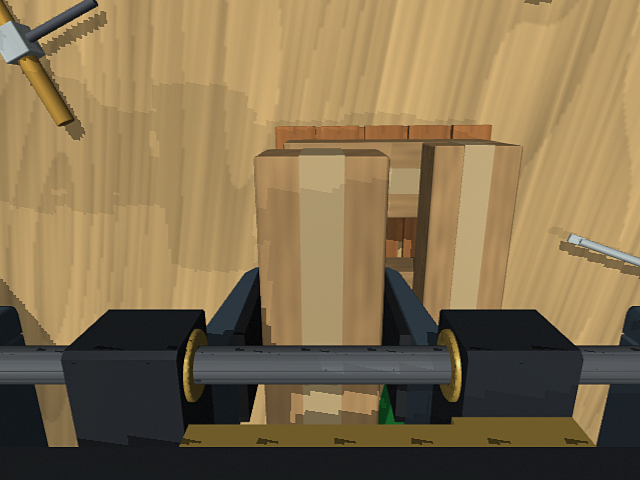

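The first placed carton is flush at columns 420–522. The second is parallel to it over the −x slot, so I'm lowering it.

Emit:
step_arm(motion="0 0 40 0 43; 0 0 28 0 43; 0 0 9 0 43; 0 0 2 0 43; 0 0 1 0 43; 0 0 0 0 43; 0 0 0 0 43")

```text
time: 31.02
ee_pos: [568.8, -115.0, 81.1]
orientation: [[-0.171, 0.985, 0.001], [0.985, 0.171, -0.0], [-0.001, 0.001, -1.0]]
contact_force: [-0.1, 0.7, -3.9]
finger_gap: 47.7
gripper_force: 25.0
```

Emit:
step_arm(motion="0 0 0.8 0 43; 0 0 0 0 43; 0 0 0 0 43")

```text
time: 31.4
ee_pos: [568.4, -114.9, 79.5]
orientation: [[-0.171, 0.985, 0.0], [0.985, 0.171, -0.0], [-0.0, 0.0, -1.0]]
contact_force: [0.2, 0.2, -3.1]
finger_gap: 47.8
gripper_force: 25.0
```

Emit:
step_arm(motion="0 0 0.8 0 43; 0 0 0 0 43; 0 0 0.7 0 43; 0 0 0 0 43; 0 0 0 0 43")

```text
time: 32.02
ee_pos: [568.4, -114.9, 78.5]
orientation: [[-0.171, 0.985, 0.0], [0.985, 0.171, -0.0], [-0.0, 0.0, -1.0]]
contact_force: [-1.6, 1.1, 2.1]
finger_gap: 47.6
gripper_force: 25.0
```

Emit:
step_arm(motion="0 0 0 0 50; 0 0 0 0 58; 0 0 0 0 62; 0 0 0 0 62; 0 0 -20 0 62; 0 0 -50 0 70; 0 0 -60 0 80; -50 0 -40 0 80; -50 0 0 0 80; -50 0 0 0 80; -50 0 0 0 80; 0 0 0 0 80")

```text
time: 33.52
ee_pos: [602.3, -314.2, 246.0]
orientation: [[-0.167, 0.986, -0.001], [0.986, 0.167, -0.001], [-0.001, -0.001, -1.0]]
contact_force: [0.1, -0.1, -0.4]
finger_gap: 79.8
gripper_force: 0.0
```

```bash
python3 - <<'E'
from h import *
from plant import ctrl
c=ctrl.camera('top');cv2.imwrite('pics/top1.png',c['img'][:,:,::-1]);P=cloud(c);P[c['range_z']<=0]=np.nan;z=P[...,2]
def s_(cx,cy,r,lo,hi,n):
    m=(z>lo)&(z<hi)&(np.hypot(P[...,0]-cx,P[...,1]-cy)<r)
    k,l,s,_=cv2.connectedComponentsWithStats(m.astype(np.uint8))
    for i in range(1,k):
        if s[i,4]>60:q=P[l==i];print(n,s[i,4],rect(q[:,:2]),np.median(q[:,2]).round(1))
s_(609,-107,120,70,95,'second');s_(609,-107,120,40,60,'first');s_(635,106,60,22,50,'block');s_(502,327,45,30,60,'hub')
E
```

```text
second 1332 (array([650.8, -99.2]), 132.9, 51.1, np.float64(-1.385)) 80.3
second 1374 (array([ 567.5, -112.1]), 132.8, 49.8, np.float64(-1.394)) 80.2
first 310 (array([ 621. , -146.8]), 50.3, 30.9, np.float64(-1.384)) 48.7
first 321 (array([609.5, -79.2]), 78.5, 30.8, np.float64(-1.38)) 48.8
block 649 (array([633.6, 107.1]), 81.2, 40.3, np.float64(-0.062)) 34.9
hub 139 (array([501.4, 327.5]), 27.2, 26.7, np.float64(-0.266)) 38.7
```

View pics/top1.png

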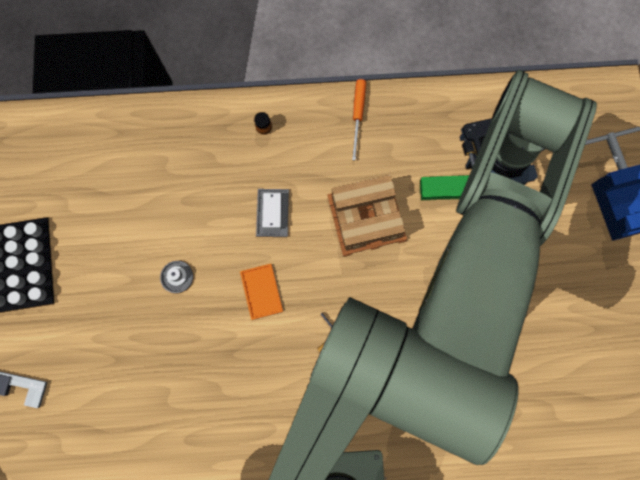

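The top view shows everything in place: the hub at (177,277), the block at (272,210) and the crosswise second layer at (368,215), with the arm clear. Measured positions are within tolerance, so I'm handing it in.

```bash
python3 -c "
from plant import ctrl
print(ctrl.sign_off())"
```

```text
the job is handed in; nothing more can be done
None
```

The job is handed in: the hub is upright in the round tray, the block is flat in the rectangular tray, and both cartons are laid crosswise as the second layer; the last top-view check put all of them within tolerance, but no verdict came back.

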